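Latch the ware board into the drying rack

TASK

Put the ware board on the open front of the low drying rack and slide it in so that its own front edge lifts the hinged catch; keep pressing it against the spring buffer at the closed end until the catch drops behind it, then let go so that the board stays held between buffer and catch. Push gently without ramming the buffer, keep the gripper off the rack and its catch, and leave the vase, the cup and the tape measure where they stand.

Things in the scene. Friction and masses are not known exactly. Their poses are not given: they have to be found in the camera images.
- board: Pale wooden ware board, 120 mm (x) by 140 mm (y), 14 mm thick, about 0.4 kg. Origin: centre of its underside, z up. A wooden batten in its middle is the grip: 56 mm along x, 16 mm thick along y, 14 to 55 mm above the underside. Three clay bits, 14 mm tall, are stuck on beside it; the strip y < -45 mm is bare (the catch rides there). It goes in +x edge first, x along the rack's x.
- rack: Low drying rack, fixed: flat plywood bed 405x196 mm, top 12 mm above the table. Origin: underside, on the centre line; bed from x = -225 to 180 mm; boards travel along +x (to the robot's right). A dark steel U-shaped guide frame with catch and buffer is clamped on it up to 20 mm nearer or farther along x than the middle setting; this is not measured, so see or feel it. Nothing on it is over 50 mm above the table.
- rack_mouth (a point): Fixed point of the rack at bed height, on the centre line, x = -127 mm: mouth of the guide frame at its middle setting. Nearer than that the bed is bare. The rails, 15 mm high, flare from 157 mm apart here to 145 mm apart 42 mm further in, and stay so to the closed end. Set the board down with its front edge nearer than about x = -90 mm (at any setting clear of the catch and its hinge) and slide it on from there.
- rack_buffer (a point): Fixed point of the rack at bed height, x = 118 mm: face of the rubber spring buffer (40 mm wide) at rest, middle setting. It gives 7.5 mm along +x: 3 N at first touch, 1.4 N more per mm, about 13 N at its end stop, then rigid (damped: 1.5 N more per 10 mm/s); 30 N on board or rack is too rough. Sliding friction adds 1 to 4 N. Lips 18 mm above the bed, 10 mm wide, overhang both rails over the last 55 mm.
- rack_catch (a point): Fixed point of the rack at bed height, x = 0, y = -57 mm: under the hanging nose of the catch, middle setting. The nose hangs 2 mm above the bed; its 14 mm wide arm slopes up toward -x to a hinge pin 55 mm away, 22 mm above the bed. The catch drops once the board's rear edge is about 3 mm past the nose (buffer pressed in 4 to 6 mm); latched, the board springs back against the nose.
- catch (a joint): Lift angle (rad) of the steel gravity catch on the -y side of the rack (the side toward the robot). 0 = hanging on its stop, greater = nose raised; about 0.2 while it rides on the board's top. The board's front edge raises it with very little force and it falls by its own weight.
- vase: Bystander: small brown clay vase, 35 mm wide, 51 mm tall, loose; origin at the centre of its underside.
- cup: Bystander: low brown clay cup, 54x59x31 mm, loose; origin at the centre of its underside.
- tape: Bystander: black and yellow tape measure, 106x85x43 mm, loose; origin at the centre of its underside.

How it is judged:
On the way:
1. the board's front edge has lifted the catch while the board lies between the guides (y of board in the frame of rack between -0.006 and 0.006 m and z of board in the frame of rack between 0.009 and 0.017 m and angle between the x axis of board and the x axis of rack, either way round below 0.06 rad and value of joint catch above 0.12 rad and x of board in the frame of rack between -0.12 and 0.03 m), for 0.2 s.
At the end, for the whole second after the job is handed in: The board lies flat on the rack's bed between the guides (within 6 mm of the centre line, 0.06 rad of straight), wholly beyond the catch (its centre 34 to 87 mm beyond the rack's origin along x), the catch hangs down behind its rear edge (under 0.05 rad), and the board is at rest (y of board in the frame of rack between -0.006 and 0.006 m and z of board in the frame of rack between 0.009 and 0.017 m and angle between the x axis of board and the x axis of rack, either way round below 0.06 rad and x of board in the frame of rack between 0.034 and 0.087 m and value of joint catch below 0.05 rad and linear speed of board below 0.01 m/s); the robot touches nothing.
It fails at once if while being slid in (its centre past 90 mm before the rack's origin), the board is rammed or pressed against the rack with more than 30 N (contact force between board and rack above 30 N and x of board in the frame of rack above -0.09 m).
It fails at once if the gripper presses on the rack or its catch (contact force between any of the fingers, the arm and rack above 2 N).
It fails at once if the vase, the cup or the tape measure is moved by more than 20 mm (distance of any of vase, cup, tape from where it was at the start of the episode above 0.02 m).
It also fails if it takes over 72 s, if anything falls off the work surface, if the arm or the gripper's body presses on something with over 40 N, if the wrist force passes 120 N, or if a joint passes its speed limit or range.

ROBOT

A 6-joint arm with a two-finger parallel gripper is mounted at the origin on a cart in front of the work surface, level with it; the furniture and walls round the work are solid. World frame = base frame: x ahead of the robot, y to its left, z up, the work surface at z = 0. Lengths are in m, angles in rad, forces in N, time in s.
With the tool pointing down it reaches from about 0.375 to 0.9 m from the base axis. Payload 3.1 kg.
Tool frame: the origin (TCP) lies midway between the tips of the shut fingers; the grasp point (between the pads) lies 19 mm behind it; z points along the fingers, y is the line along which they close (so a half turn about z gives the same grasp; the last joint's range is limited). The gripper opens to 85 mm and grips with 20 to 120 N. Pads are 22 mm wide; open, the fingers measure 114 mm over their backs; the gripper's body (76 mm by 85 mm) begins 54 mm behind the grasp point. The pads swing forward as they close: fully open they stand 13 mm farther back than shut.
Start: joints at [-1.361, 0.527, 1.433, -0, 1.181, -0.178], TCP at [0.237, -0.578, 0.231] pointing down, gripper open.
Joint ranges: [-3.08, 3.08], [-0.75, 2.2], [0.22, 2.44], [-1.43, 4.57], [0, 2.65], [-2.85, 2.85]. Speed limits (rad/s): [2.79, 2.79, 3.14, 3.14, 3.14, 3.14].

INTERFACE

Orientations are given as a unit quaternion [x, y, z, w].
In Python, from station import manip gives the robot as it stands.
- The arm moves only by the tool step_arm, never from a script. Its argument "targets" is text: rows parted by semicolons, each of 4 numbers parted by spaces: the shift along the tool's x, y, z in mm, then the turn about the tool's z in degrees. A call has 1 to 12 rows; each row is the pose to reach, as a shift and turn from the pose commanded when the call began, along the tool's axes at that moment; what a row does not reach only later rows make up. A row lasts 1/10 s, in which the tool goes at most 50 mm and 8.59 degrees, less where a joint would pass 70% of its speed; a pose out of reach is approached as far as the arm can. A call with a gripper value outside its range is refused whole. "gripper" is the closure, from 0 (fully open) to 1 (shut), set as the call begins (left out, the last holds). The fingers move at their own pace and stop on an object; "squeeze" is the grip in N (left out, the last holds). Time passes only in rows, so rows that repeat a pose let the fingers close. It gives the time, the measured TCP pose, the force, the opening and the grip force at its end, in the units of the state.
- manip.sense(): the state, without advancing time (a new reading comes with each control period).
- manip.snapshot(name): name is "scene" or "top" or "wrist"; returns the picture (420x560x3 uint8, red, green, blue); there is no depth.
- manip.get_calibration(name): a dict with "fov_y" (degrees; the focal length in pixels is half the picture's height over the tangent of half this angle, whatever the lens; pixels are square), "cx", "cy" (the principal point, pixels), "k1" (the pictures are not rectified: a ray, as slopes to the right and down, at radius r is drawn at 1 + k1 r^2 times it, then the intrinsics apply), "extrinsics" (4x4, takes a point from camera to world coordinates); the wrist camera has in their place "tool_from_camera" (4x4, takes a point from camera to tool coordinates, whose origin is the TCP and whose axes are the flange's). Camera axes: x right, y down, z forward; pixel columns grow to the right and rows downward; lengths in m; the calibration is good to about 2 mm. A picture is of the moment at which its call begins: read the wrist's pose just before it. get_calibration takes no time and is no camera call.
- manip.sign_off(): hands the job in; it is judged then, once.
Trained networks look in the newest picture that a camera, given by its name, has taken for a name from the list of things; names that differ only in an ending like _2 or _b are one class to them, and where a whole thing is asked for, a point or a joint stands for the part that bears it (a point fixed in the world has none). Each returns a list of dicts, best first, with "p" (0 to 1); they miss things now and then, are a little off and sometimes report something else, mostly with a low value. They report only what shows in the picture. A call takes as long as a camera call.
- manip.recognise(camera, query): "position" ([column, row] in pixels, amid what is visible of it).
- manip.masks_of(camera, query): "pixels" (420x560 bool, what is visible of it) and "position" ([column, row] in pixels, amid what is visible of it).
- manip.mark_of(camera, query): "position" ([column, row] in pixels: a listed point, or the origin of a listed thing).
The state is a dict: "t": time; "q": joint angles; "qd": joint speeds; "tau": joint torques, N m; "tcp_pos": TCP position; "tool_rot": TCP orientation; "force": force on the tool from outside, world axes, zero at the start; "ft_torque": the same for the moment, N m; "finger_gap": opening from 0.0 (shut) to 1.0 (fully open); "gripper_force": force on a finger pad.
Only numpy, scipy, OpenCV 4.12 (cv2) and the standard library are available. Lean on these libraries where they do the work, as an engineer would, in place of code of your own. Each camera call takes 0.05 s, during which the arm holds its last target. There are 200 camera calls.

## Working session

There is one attempt and no reset: what is moved stays moved. The work goes in short steps, Python scripts to look and compute and a tool call to move; the robot and the scene stay as the last step left them, time stands still between calls to the robot, and variables do not carry over. Pictures are saved under pics/ and viewed, at most 10 in all, crops included, and the job is handed in when it is done.

Besides the shell and the picture viewer there is one more tool, called after "Emit:" as a command line: name --argument value ..., lists and objects as JSON in quotes. step_arm: Moves the arm, as the interface text tells. Its arguments: {"type":"object","properties":{"targets":{"type":"string"},"gripper":{"type":"number"},"squeeze":{"type":"number"}},"required":["targets"]}

```bash
mkdir -p pics; cat > h.py <<'E'
import numpy as np, cv2
from scipy.spatial.transform import Rotation as R
from station import manip
def ext(cam):
    c=manip.get_calibration(cam)
    if 'extrinsics' in c: return c,np.array(c['extrinsics'])
    s=manip.sense(); T=np.eye(4); T[:3,:3]=R.from_quat(s['tool_rot']).as_matrix(); T[:3,3]=s['tcp_pos']
    return c,T@np.array(c['tool_from_camera'])
def K(c):
    f=210/np.tan(np.radians(c['fov_y'])/2); return np.array([[f,0,c['cx']],[0,f,c['cy']],[0,0,1.]])
def ray(cam,px):
    c,T=ext(cam); u=cv2.undistortPoints(np.array([[px]],float),K(c),np.array([c['k1'],0,0,0,0.]) ,P=None)[0,0]
    # k1 model: drawn = (1+k1 r^2)*ray, same as cv2
    return T[:3,3],T[:3,:3]@np.array([u[0],u[1],1])
def at_z(cam,px,z):
    o,d=ray(cam,px); return o+d*(z-o[2])/d[2]
def proj(cam,P):
    c,T=ext(cam); Ti=np.linalg.inv(T); P=np.atleast_2d(np.array(P,float))
    return cv2.projectPoints(P,cv2.Rodrigues(Ti[:3,:3])[0],Ti[:3,3],K(c),np.array([c['k1'],0,0,0,0.]))[0][:,0]
def snap(cam,name):
    im=manip.snapshot(cam); cv2.imwrite(f'pics/{name}.png',im[...,::-1]); return im
E
python3 - <<'E'
from h import *
np.set_printoptions(precision=4,suppress=True)
a=snap('top','t0'); b=snap('scene','s0')
cv2.imwrite('pics/ts0.png',cv2.resize(np.vstack([a,b])[...,::-1],(450,600)) if 0 else a[...,::-1])
for cam in('top','scene'):
    print(cam,ext(cam)[1][:3,3])
    for q,z in(('board',0),('rack',0),('rack_mouth',.012),('rack_buffer',.012),('rack_catch',.012),('vase',0),('cup',0),('tape',0)):
        r=manip.mark_of(cam,q)
        for m in r[:2]: print(q,round(m['p'],2),np.round(m['position'],1),at_z(cam,m['position'],z))
print(manip.sense())
E
```

```text
top [0.4587 0.0026 1.7798]
board 0.89 [396.4 231. ] [ 0.5278 -0.3901  0.    ]
rack 0.78 [269.7 193.3] [0.6622 0.0317 0.    ]
rack 0.27 [373.1 184.8] [ 0.6848 -0.317   0.    ]
rack_mouth 0.56 [233.5 192.3] [0.6664 0.1523 0.012 ]
rack_mouth 0.35 [370.8 181.7] [ 0.6938 -0.3074  0.012 ]
rack_buffer 0.61 [305.2 194.6] [ 0.6544 -0.087   0.012 ]
vase 0.62 [164.2 220.9] [0.5757 0.3859 0.    ]
cup 0.76 [171.9 198.1] [0.6518 0.3599 0.    ]
tape 0.59 [369.5 182.5] [ 0.6928 -0.3051  0.    ]
scene [-0.0948  0.5269  0.6786]
rack 0.94 [252.8 223.6] [0.6772 0.0372 0.    ]
rack_mouth 0.72 [214.1 240.1] [0.6649 0.1663 0.012 ]
rack_buffer 0.65 [291.4 209. ] [ 0.6546 -0.0829  0.012 ]
rack_catch 0.55 [268.3 232.4] [0.6058 0.035  0.012 ]
vase 0.54 [149.3 303.9] [0.5702 0.3822 0.    ]
tape 0.58 [339.7 178.8] [ 0.7089 -0.3306  0.    ]
{'t': 0.9, 'q': array([-1.3605,  0.5275,  1.4327, -0.    ,  1.1814, -0.1785]), 'qd': array([-0.0011,  0.0014, -0.0008, -0.0015, -0.0031, -0.0001]), 'tau': array([ -0.0019, -44.231 , -17.8424,  -0.0002,   0.0007,  -0.    ]), 'tcp_pos': array([ 0.2369, -0.5783,  0.2313]), 'tool_rot': array([ 0.9812,  0.1932, -0.    ,  0.    ]), 'force': array([ 0.7848, -0.3189, -0.0143]), 'ft_torque': array([-0.0298, -0.0018,  0.0347]), 'gripper_force': 0.0, 'finger_gap': 1.0011762924815995}
```

View pics/t0.png

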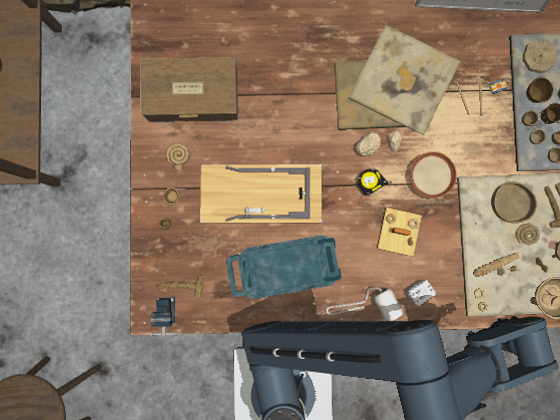

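View pics/s0.png

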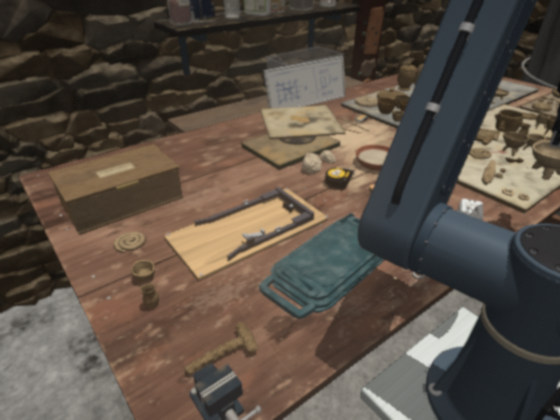

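The top view shows the rack at about col 201–322, row 164–222 with the mouth to the left. The board is at (400,231) with its batten roughly along the columns. The vase (165,223) and cup (171,196) stand left of the rack, and the tape is at (370,181). The scene view shows the same things, with the board hidden behind the arm.

```bash
python3 - <<'E'
from h import *
np.set_printoptions(precision=4,suppress=True)
im=cv2.imread('pics/t0.png')
a=cv2.resize(im[195:265,365:435],(400,400),interpolation=cv2.INTER_CUBIC)
b=cv2.resize(im[155:230,195:330],(720,400),interpolation=cv2.INTER_CUBIC)[:, :]
cv2.imwrite('pics/crop0.png',np.hstack([cv2.resize(a,(300,300)),cv2.resize(b,(500,300))]))
manip.snapshot('top')
for q,z in(('rack',.012),('board',.014)):
    m=manip.masks_of('top',q)[0]; M=m['pixels'].astype(np.uint8)
    P=np.argwhere(M)[:,::-1].astype(np.float32)
    r=cv2.boxPoints(cv2.minAreaRect(P)); W=np.array([at_z('top',p,z) for p in r])[:,:2]
    print(q,m['p'],M.sum(),r.tolist()); print(W,W.mean(0),np.linalg.norm(np.diff(W,axis=0),axis=1), np.degrees(np.arctan2(*(np.diff(W,axis=0)[:,::-1].T))))
E
```

```text
rack 0.8 7093 [[200.0, 164.0], [321.0, 164.0], [321.0, 224.0], [200.0, 224.0]]
[[ 0.7637  0.2632]
 [ 0.7566 -0.1422]
 [ 0.5551 -0.1375]
 [ 0.5624  0.2647]] [0.6594 0.0621] [0.4055 0.2016 0.4022] [-90.9964 178.6503  88.9624]
board 0.97 1612 [[376.12677001953125, 248.74143981933594], [385.11212158203125, 206.8097381591797], [422.26336669921875, 214.7707061767578], [413.27801513671875, 256.702392578125]]
[[ 0.4697 -0.3179]
 [ 0.6085 -0.3522]
 [ 0.5797 -0.4748]
 [ 0.4412 -0.4398]] [ 0.5248 -0.3962] [0.143  0.1259 0.1428] [ -13.8737 -103.2227  165.8367]
```

View pics/crop0.png

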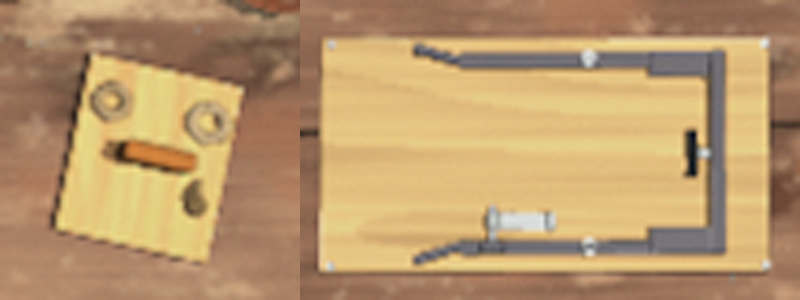

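The crop shows the board with its bare strip already on the robot's side and two rings plus one small bit well clear of the batten along x. The rack frame is about 13 mm nearer than its middle setting: mouth at crop col 415, bend at 460, buffer face at 686. I'm moving above the board now.

Emit:
step_arm --targets "335 -59 30 -54;335 -59 30 -54;335 -59 30 -54;335 -59 30 -54;335 -59 30 -54;335 -59 30 -54;335 -59 30 -54;335 -59 30 -54;335 -59 30 -54;335 -59 30 -54" --gripper 0.4 --squeeze 50

```text
t: 2.05
tcp_pos: [0.5238, -0.3973, 0.2013]
tool_rot: [0.787, 0.617, -0.0, -0.0]
force: [0.0, 0.0, 0.6]
finger_gap: 0.601
gripper_force: 0.0
```

```bash
cat > w.py <<'E'
from h import *
import sys
np.set_printoptions(precision=4,suppress=True)
s=manip.sense(); Rt=R.from_quat(s['tool_rot']).as_matrix()
print(s['t'],s['tcp_pos'],s['finger_gap'],'tool y deg',np.degrees(np.arctan2(Rt[1,1],Rt[0,1])),Rt[:,2])
snap('wrist',sys.argv[1])
for a in sys.argv[2:]:
    q,z=a.split(':'); z=float(z)
    for m in manip.mark_of('wrist',q)[:1]: print(q,m['p'],np.round(m['position'],1),at_z('wrist',m['position'],z))
E
python3 w.py w1 board:0
python3 - <<'E'
from h import *
np.set_printoptions(precision=4,suppress=True)
m=manip.masks_of('wrist','board')
if m:
    M=m[0]['pixels']; P=np.argwhere(M)[:,::-1].astype(np.float32)
    W=np.array([at_z('wrist',p,.014)[:2] for p in P[::7]],np.float32); r=cv2.minAreaRect(W*1000); print(m[0]['p'],M.sum(),r,cv2.boxPoints(r))
    print(P.min(0),P.max(0))
E
```

```text
2.05 [ 0.5238 -0.3973  0.2013] 0.6014330782623861 tool y deg -13.775152218442688 [-0.0005 -0.0002 -1.    ]
board 0.94 [278.6 178.8] [ 0.5204 -0.3991  0.    ]Traceback (most recent call last):
  File "<stdin>", line 6, in <module>
  File "h.py", line 16, in at_z
    o,d=ray(cam,px); return o+d*(z-o[2])/d[2]
        ~~~^^^^^^^^
  File "h.py", line 12, in ray
    c,T=ext(cam); u=cv2.undistortPoints(np.array([[px]],float),K(c),np.array([c['k1'],0,0,0,0.]) ,P=None)[0,0]
        ~~~^^^^^
  File "h.py", line 7, in ext
    s=manip.sense(); T=np.eye(4); T[:3,:3]=R.from_quat(s['tool_rot']).as_matrix(); T[:3,3]=s['tcp_pos']
ValueError: time passes only in moves, steps and waits
```

View pics/w1.png

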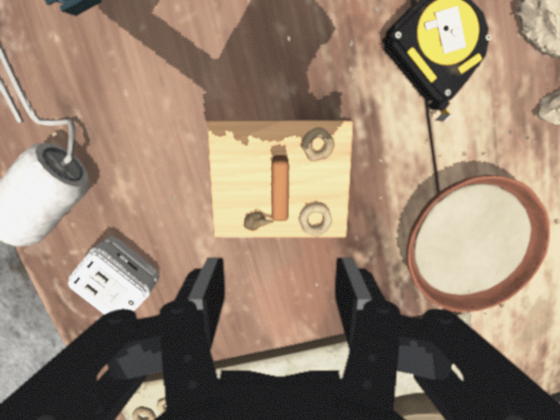

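The wrist picture shows the whole board, top corners about (209,122), (351,121), (347,237), (216,238). The batten runs from (281,158) to (281,220), and nothing lies where the fingers go.

```bash
python3 - <<'E'
from h import *
np.set_printoptions(precision=4,suppress=True)
c,T=ext('wrist'); k=K(c); C=np.array([c['k1'],0,0,0,0.])
def Z(p,z):
    u=cv2.undistortPoints(np.array([[p]],float),k,C)[0,0]; d=T[:3,:3]@np.array([u[0],u[1],1]); return (T[:3,3]+d*(z-T[2,3])/d[2])[:2]
W=np.array([Z(p,.014) for p in((209,122),(351,121),(347,237),(216,238))]); d=np.diff(np.vstack([W,W[:1]]),axis=0)
print(W,W.mean(0),np.linalg.norm(d,axis=1),np.degrees(np.arctan2(d[:,1],d[:,0])))
B=np.array([Z(p,.055) for p in((280.5,159),(281,219))]); print(B,B.mean(0),B[1]-B[0],np.linalg.norm(B[1]-B[0]))
s=manip.sense(); Rt=R.from_quat(s['tool_rot']).as_matrix()
for t in (W.mean(0),B.mean(0)): print(Rt.T[:2,:2]@(t-s['tcp_pos'][:2])*1000)
E
```

```text
[[ 0.47   -0.326 ]
 [ 0.6021 -0.3577]
 [ 0.5764 -0.4744]
 [ 0.4416 -0.4423]] [ 0.5225 -0.4001] [0.1359 0.1195 0.1386 0.1197] [ -13.4606 -102.4219  166.6159   76.272 ]
[[ 0.5294 -0.3707]
 [ 0.5168 -0.4239]] [ 0.5231 -0.3973] [-0.0126 -0.0532] 0.054702335836457616
[-2.3535 -0.3664]
[ 0.4876 -0.5099]
```

Emit:
step_arm --targets "-1 0 45 0;-1 0 90 0;-1 0 130 0;-1 0 155 0;-1 0 170 0;-1 0 180 0;-1 0 180 0;-1 0 180 0"

```text
t: 3.0
tcp_pos: [0.5249, -0.3987, 0.0225]
tool_rot: [0.787, 0.617, 0.0, 0.001]
force: [0.8, -0.4, -0.4]
finger_gap: 0.6
gripper_force: 0.0
```

Emit:
step_arm --targets "0 0 0 0;0 0 0 0;0 0 0 0;0 0 0 0;0 0 0 0;0 0 0 0;0 0 0 0" --gripper 1 --squeeze 60

```text
t: 3.7
tcp_pos: [0.5248, -0.3982, 0.0227]
tool_rot: [0.786, 0.618, 0.0, 0.001]
force: [-1.8, -0.0, 6.0]
finger_gap: 0.175
gripper_force: 60.3
```

Emit:
step_arm --targets "0 0 -15 0;0 0 -40 0;0 0 -75 0;0 0 -110 0;20 2 -140 0;50 5 -165 -2;90 8 -180 -4;130 12 -180 -6;170 15 -180 -8;210 19 -180 -10;250 22 -180 -12;290 26 -180 -12.5"

```text
t: 4.9
tcp_pos: [0.6178, -0.1201, 0.2012]
tool_rot: [0.714, 0.7, -0.0, -0.001]
force: [0.3, -0.4, -3.2]
finger_gap: 0.178
gripper_force: 58.9
```

Emit:
step_arm --targets "40 3 0 0;80 7 0 0;110 10 0 0;125 11 0 0;129 11 0 0;129 11 0 0;129 11 0 0;129 11 0 0"

```text
t: 5.7
tcp_pos: [0.6321, 0.0049, 0.2013]
tool_rot: [0.715, 0.699, -0.0, 0.0]
force: [-0.0, -0.7, -3.5]
finger_gap: 0.177
gripper_force: 58.9
```

```bash
python3 w.py w2 rack_mouth:.012 rack:0
```

```text
5.7 [0.6321 0.0049 0.2013] 0.17707839983137072 tool y deg -1.3373476377742766 [-0.0001 -0.0004 -1.    ]
rack_mouth 0.55 [310.    5.9] [0.6612 0.1641 0.012 ]
rack 0.59 [307.5 144.8] [0.6594 0.0385 0.    ]
```

View pics/w2.png

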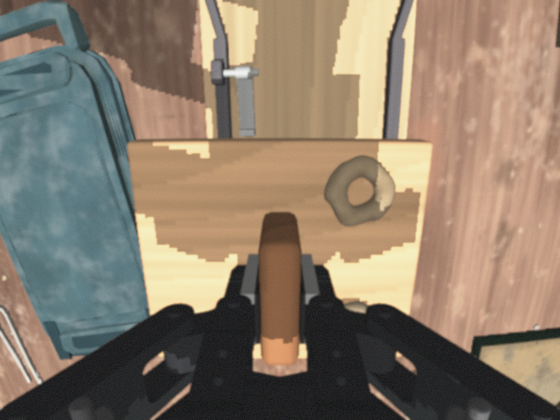

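The picture shows the held board (rear edge on row 140). Beyond it are the two rails, inner edges near cols 231 and 387 at row 138, with flare bends near row 40. The catch runs from its hinge (222,72) to its nose (247,132).

```bash
python3 - <<'E'
import cv2
im=cv2.imread('pics/w2.png')[0:150,180:440]
cv2.imwrite('pics/w2c.png',cv2.resize(im,None,fx=3,fy=3,interpolation=cv2.INTER_CUBIC))
E
```

```text
(no output)
```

View pics/w2c.png

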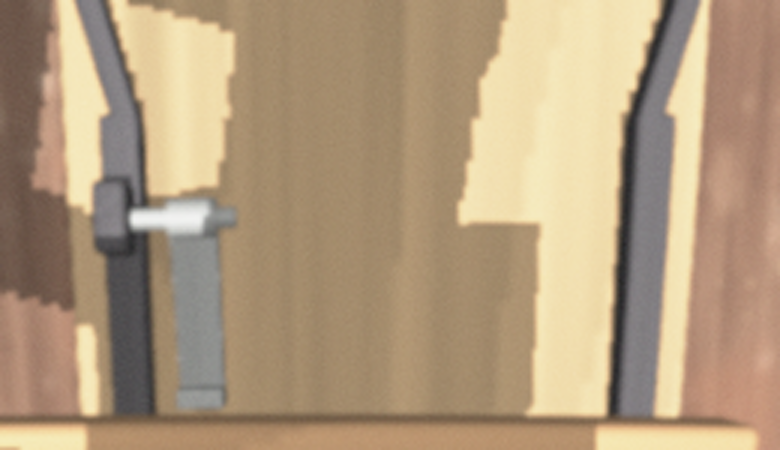

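```bash
python3 - <<'E'
from h import *
np.set_printoptions(precision=4,suppress=True)
c,T=ext('wrist'); k=K(c); C=np.array([c['k1'],0,0,0,0.])
def Z(p,z):
    p=(180+(p[0]-1)/3,(p[1]-1)/3)
    u=cv2.undistortPoints(np.array([[p]],float),k,C)[0,0]; d=T[:3,:3]@np.array([u[0],u[1],1]); return (T[:3,3]+d*(z-T[2,3])/d[2])[:2]
for n,L,Rr,z in(('inner bed',((143,130),(155,410)),((629,125),(611,410)),.012),('inner top',((138,130),(151,405)),((639,125),(621,410)),.027),('outer top',((101,120),(113,410)),((674,120),(655,410)),.027)):
    l=np.array([Z(p,z) for p in L]); r=np.array([Z(p,z) for p in Rr])
    m=lambda e:np.degrees(np.arctan2(*(e[1]-e[0])[::-1]))
    # x at common y
    f=lambda e,y:np.interp(y,[e[1][1],e[0][1]],[e[1][0],e[0][0]]) if 0 else e[0][0]+(y-e[0][1])*(e[1][0]-e[0][0])/(e[1][1]-e[0][1])
    print(n,l.ravel(),r.ravel(),m(l),m(r),'mid/width',[(f((l+r)/2,y),f(r,y)-f(l,y)) for y in(.05,.13)])
print('bend',Z((136,110),.027),Z((640,118),.027),'hinge',Z((190,217),.034),'nose end',Z((202,405),.014),Z((202,388),.018))
print('board rear edge line (tool-held):',T[:3,3])
# bed corner-side: board edge at held height
for p in((395-9,0),): pass
E
```

```text
inner bed [0.5857 0.1348 0.5845 0.05  ] [0.734  0.1338 0.7327 0.047 ] -90.79505987625862 -90.83046661056757 mid/width [(np.float64(0.6586389032920584), np.float64(0.14824962742049008)), (np.float64(0.6597741073715693), np.float64(0.14829907449869162))]
inner top [0.5863 0.1324 0.5855 0.053 ] [0.7324 0.1315 0.7313 0.0485] -90.5865322190272 -90.70091445100203 mid/width [(np.float64(0.6584246906443116), np.float64(0.14587695747523066)), (np.float64(0.6593252707974772), np.float64(0.14603668541376724))]
outer top [0.5757 0.1356 0.5736 0.0518] [0.7427 0.133  0.7421 0.0484] -91.43045382716105 -90.4112344711054 mid/width [(np.float64(0.6578750566211286), np.float64(0.16856843465020022)), (np.float64(0.6591577717168569), np.float64(0.16714493074627068))]
bend [0.5861 0.1379] [0.7326 0.1334] hinge [0.601  0.1071] nose end [0.6    0.0514] [0.6007 0.057 ]
board rear edge line (tool-held): [0.6322 0.0813 0.3446]
```

Emit:
step_arm --targets "30 4 0 -0.5;70 8 10 -0.5;110 13 30 -0.5;150 17 55 -0.5;185 21 80 -0.5;205 23 105 -0.5;215 24 125 -0.5;215 24 140 -0.5;215 24 150 -0.5;215 24 155 -0.5;215 24 155 -0.5;215 24 155 -0.5"

```text
t: 7.05
tcp_pos: [0.6616, 0.2202, 0.0474]
tool_rot: [0.712, 0.702, 0.001, 0.001]
force: [0.2, 0.5, -3.5]
finger_gap: 0.18
gripper_force: 58.8
```

```bash
python3 - <<'E'
from h import *
np.set_printoptions(precision=4,suppress=True)
s=manip.sense(); Rt=R.from_quat(s['tool_rot']).as_matrix()
print(s['t'],s['tcp_pos'],'tool y deg',np.degrees(np.arctan2(Rt[1,1],Rt[0,1])),Rt[:,2],s['force'],s['ft_torque'])
a=snap('scene','s1'); b=snap('top','t1')
cv2.imwrite('pics/m1.png',np.hstack([cv2.resize(a[150:330,130:350],(440,360),interpolation=2),cv2.resize(b[130:240,140:250],(360,360),interpolation=2)])[...,::-1])
E
```

```text
7.05 [0.6616 0.2202 0.0474] tool y deg -0.791074606839466 [ 0.0018  0.0002 -1.    ] [ 0.1685  0.4979 -3.5381] [ 0.048  -0.0271 -0.0087]
```

View pics/m1.png

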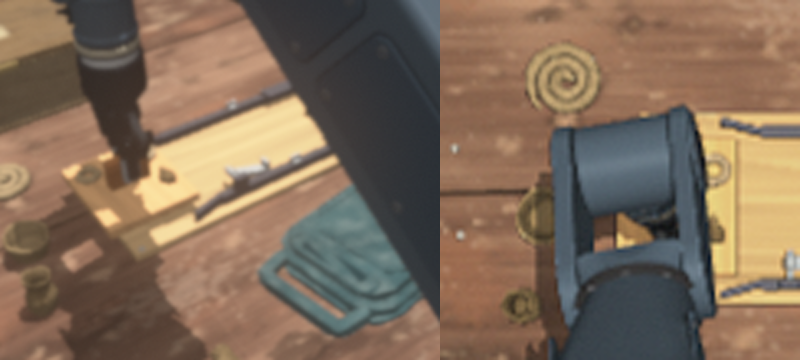

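The views show the board level above the bed, front edge just inside the flared mouth (crop col 737, flare tips at 722) and centred to about 2 mm. The vase and cup are untouched. I'm lowering gently.

Emit:
step_arm --targets "0 0 4 0;0 0 8 0;0 0 10 0;0 0 11.5 0;0 0 12.5 0;0 0 12.5 0;0 0 12.5 0"

```text
t: 7.85
tcp_pos: [0.6604, 0.221, 0.0347]
tool_rot: [0.711, 0.703, -0.0, -0.0]
force: [-3.8, -1.0, 6.4]
finger_gap: 0.176
gripper_force: 60.3
```

Emit:
step_arm --targets "0 0 -1 0;0 0 -1 0;0 0 -1 0"

```text
t: 8.15
tcp_pos: [0.661, 0.2211, 0.0348]
tool_rot: [0.712, 0.703, 0.0, 0.0]
force: [-1.6, 0.6, 1.2]
finger_gap: 0.172
gripper_force: 59.6
```

```bash
cat > s.py <<'E'
from h import *
np.set_printoptions(precision=4,suppress=True)
s=manip.sense(); Rt=R.from_quat(s['tool_rot']).as_matrix()
p=s['tcp_pos']; print(s['t'],p,'yaw',np.degrees(np.arctan2(Rt[1,1],Rt[0,1])),Rt[:,2],'F',s['force'],'M',s['ft_torque'],'lat err mm',1000*(p[0]-.6585-(p[1]-.05)*.0138),'rack x',1000*(.0396-p[1]))
E
python3 s.py
```

```text
8.15 [0.661  0.2211 0.0348] yaw -0.7254942419802426 [ 0.0005  0.0002 -1.    ] F [-1.5598  0.6396  1.1568] M [-0.0765  0.2163  0.0239] lat err mm 0.1239833914071036 rack x -181.5237675099677
```

Emit:
step_arm --targets "-4 0 0 0;-10 0 0 0;-16 0 0 0;-22 0 0 0;-28 0 0 0;-34 0 0 0;-40 0 0 0;-46 0 0 0;-51 0 0 0;-55 0 0 0;-55 0 0 0"

```text
t: 9.25
tcp_pos: [0.66, 0.1649, 0.0348]
tool_rot: [0.712, 0.702, -0.0, 0.0]
force: [-0.8, -1.8, -1.7]
finger_gap: 0.178
gripper_force: 59.3
```

```bash
python3 s.py
```

```text
9.25 [0.66   0.1649 0.0348] yaw -0.7451621031312462 [-0.0004 -0.001  -1.    ] F [-0.7977 -1.7814 -1.6892] M [-0.1992 -0.0793 -0.0366] lat err mm -0.09069772022875168 rack x -125.31380484684462
```

Emit:
step_arm --targets "-4 0 0 0;-10 0 0 0;-16 0 0 0;-22 0 0 0;-28 0 0 0;-34 0 0 0;-40 0 0 0;-46 0 0 0;-52 0 0 0;-57 0 0 0;-60 0 0 0;-60 0 0 0"

```text
t: 10.45
tcp_pos: [0.6593, 0.1049, 0.0348]
tool_rot: [0.712, 0.703, -0.0, 0.0]
force: [-0.5, -1.9, -2.8]
finger_gap: 0.175
gripper_force: 59.3
```

```bash
python3 s.py
```

```text
10.45 [0.6593 0.1049 0.0348] yaw -0.7333336605636677 [-0.0002 -0.0011 -1.    ] F [-0.4992 -1.895  -2.7697] M [-0.2122 -0.0695 -0.118 ] lat err mm 0.009446481050715948 rack x -65.32453372032256
```

Emit:
step_arm --targets "-4 0 0.3 0;-12 0 0.5 0;-20 0 0.5 0;-28 0 0.5 0;-36 0 0.5 0;-44 0 0.5 0;-52 0 0.5 0;-60 0 0.5 0;-68 0 0.5 0;-75 0 0.5 0;-80 0 0.5 0;-80 0 0.5 0"

```text
t: 11.65
tcp_pos: [0.6585, 0.0246, 0.0348]
tool_rot: [0.712, 0.702, -0.0, 0.001]
force: [-0.3, 0.8, 4.9]
finger_gap: 0.178
gripper_force: 60.2
```

```bash
python3 s.py
```

```text
11.65 [0.6585 0.0246 0.0348] yaw -0.7619748405054084 [ 0.0005 -0.0009 -1.    ] F [-0.3078  0.828   4.929 ] M [ 0.1736  0.0235 -0.0666] lat err mm 0.3526757318791342 rack x 14.969747523969755
```

Emit:
step_arm --targets "-3 0 -0.3 0;-6 0 -0.3 0;-9 0 -0.3 0;-12 0 -0.3 0;-15 0 -0.3 0;-17 0 -0.3 0;-19 0 -0.3 0;-20 0 -0.3 0;-20 0 -0.3 0"

```text
t: 12.55
tcp_pos: [0.658, 0.0063, 0.0347]
tool_rot: [0.712, 0.703, 0.0, -0.0]
force: [0.2, 4.4, 3.3]
finger_gap: 0.178
gripper_force: 60.0
```

Emit:
step_arm --targets "-1 0 0 0;-2 0 0 0;-3 0 0 0;-4 0 0 0;-5 0 0 0;-6 0 0 0;-6 0 0 0;-6 0 0 0"

```text
t: 13.35
tcp_pos: [0.6579, 0.0004, 0.0348]
tool_rot: [0.711, 0.703, 0.0, -0.0]
force: [-0.7, 4.9, 4.2]
finger_gap: 0.177
gripper_force: 60.0
```

Emit:
step_arm --targets "-1 0 0 0;-2 0 0 0;-3 0 0 0;-4 0 0 0;-4 0 0 0"

```text
t: 13.85
tcp_pos: [0.6578, -0.0036, 0.0347]
tool_rot: [0.711, 0.703, 0.0, -0.0]
force: [0.5, 4.3, 4.5]
finger_gap: 0.179
gripper_force: 60.0
```

Emit:
step_arm --targets "-1 0 0 0;-2 0 0 0;-2 0 0 0"

```text
t: 14.15
tcp_pos: [0.6578, -0.0056, 0.0347]
tool_rot: [0.711, 0.703, 0.0, -0.0]
force: [0.5, 5.0, 4.1]
finger_gap: 0.18
gripper_force: 60.0
```

Emit:
step_arm --targets "-1 0 0 0;-2 0 0 0;-2 0 0 0"

```text
t: 14.45
tcp_pos: [0.6578, -0.0069, 0.0348]
tool_rot: [0.712, 0.703, 0.001, -0.0]
force: [0.7, 6.7, 4.6]
finger_gap: 0.179
gripper_force: 60.1
```

Emit:
step_arm --targets "-1 0 0 0;-2 0 0 0;-2 0 0 0"

```text
t: 14.75
tcp_pos: [0.6578, -0.008, 0.0348]
tool_rot: [0.712, 0.702, 0.001, -0.001]
force: [1.1, 9.8, 4.9]
finger_gap: 0.177
gripper_force: 60.1
```

Emit:
step_arm --targets "-1 0 0 0;-1 0 0 0"

```text
t: 14.95
tcp_pos: [0.6578, -0.0086, 0.0349]
tool_rot: [0.712, 0.702, 0.001, -0.001]
force: [0.7, 9.6, 4.4]
finger_gap: 0.175
gripper_force: 60.2
```

Emit:
step_arm --targets "-1 0 0 0;-1 0 0 0"

```text
t: 15.15
tcp_pos: [0.6578, -0.0093, 0.0349]
tool_rot: [0.712, 0.702, 0.001, -0.001]
force: [1.5, 11.3, 4.0]
finger_gap: 0.177
gripper_force: 60.2
```

Emit:
step_arm --targets "-1 0 0 0;-2 0 0 0;-2 0 0 0"

```text
t: 15.45
tcp_pos: [0.6578, -0.0106, 0.035]
tool_rot: [0.712, 0.702, 0.002, -0.001]
force: [0.8, 13.1, 5.5]
finger_gap: 0.178
gripper_force: 60.3
```

Emit:
step_arm --targets "-1 0 0 0;-1 0 0 0;-1 0 0 0"

```text
t: 15.75
tcp_pos: [0.6578, -0.0113, 0.0351]
tool_rot: [0.712, 0.702, 0.002, -0.002]
force: [1.4, 14.2, 6.1]
finger_gap: 0.177
gripper_force: 60.4
```

```bash
python3 s.py; python3 - <<'E'
from h import *
manip.snapshot('scene'); a=snap('scene','s2'); b=snap('top','t2')
cv2.imwrite('pics/m2.png',np.hstack([cv2.resize(a[170:290,180:330],(450,360),interpolation=2),cv2.resize(b[150:235,215:295],(340,360),interpolation=2)])[...,::-1])
E
```

```text
15.75 [ 0.6578 -0.0113  0.0351] yaw -0.7674078602684382 [ 0.0004  0.005  -1.    ] F [ 1.4108 14.1568  6.1035] M [ 2.0639 -0.1464 -0.0319] lat err mm 0.16418608914638447 rack x 50.89984873527911
```

View pics/m2.png

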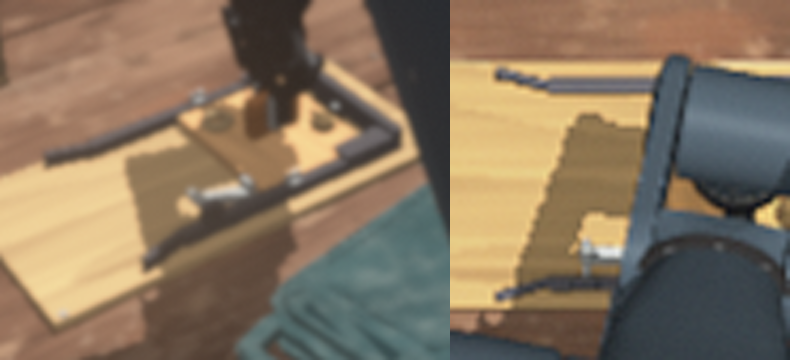

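The scene crop shows the board's rear edge (around (180,120)–(250,185)) level with the catch nose at (250,180). I can't tell whether it has dropped, so I'm pressing a little more.

Emit:
step_arm --targets "-1 0 0 0;-2 0 0 0;-2 0 0 0;-2 0 0 0;-2 0 0 0"

```text
t: 16.4
tcp_pos: [0.6578, -0.0126, 0.0351]
tool_rot: [0.712, 0.702, 0.002, -0.002]
force: [1.2, 15.0, 6.0]
finger_gap: 0.178
gripper_force: 60.4
```

```bash
python3 s.py; python3 - <<'E'
from h import *
snap('scene','s3')
a=cv2.imread('pics/s2.png')[215:265,220:280]; b=cv2.imread('pics/s3.png')[215:265,220:280]; c=cv2.imread('pics/s0.png')[215:265,220:280]
cv2.imwrite('pics/m3.png',np.hstack([cv2.resize(x,None,fx=4.4,fy=4.4,interpolation=2) for x in (c,a,b)]))
E
```

```text
16.4 [ 0.6578 -0.0126  0.0351] yaw -0.7802513905960186 [ 0.0004  0.0059 -1.    ] F [ 1.2253 14.9804  5.9979] M [ 2.357  -0.1701 -0.0003] lat err mm 0.13939709245774393 rack x 52.21390418816157
```

View pics/m3.png

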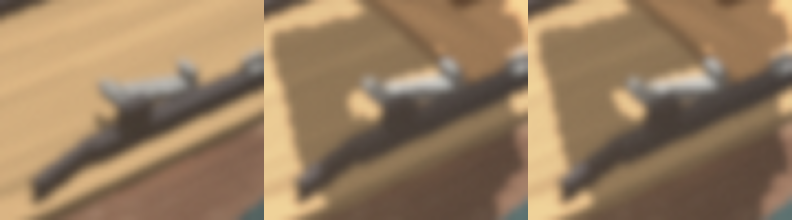

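In all three crops the nose sits at the same offset from the hinge, (77,−17) px. The catch therefore hangs down again, now just behind the board's rear edge. I'm easing off to feel whether it holds.

Emit:
step_arm --targets "1 0 0 0;2 0 0 0;3 0 0 0;4 0 0 0;4 0 0 0"

```text
t: 16.95
tcp_pos: [0.6578, -0.0121, 0.0347]
tool_rot: [0.711, 0.703, 0.0, -0.0]
force: [-0.6, 6.6, 4.2]
finger_gap: 0.176
gripper_force: 60.1
```

Emit:
step_arm --targets "1 0 0 0;2 0 0 0;2 0 0 0"

```text
t: 17.25
tcp_pos: [0.6578, -0.0111, 0.0347]
tool_rot: [0.712, 0.703, -0.0, 0.0]
force: [-0.5, 3.3, 4.6]
finger_gap: 0.175
gripper_force: 60.1
```

```bash
python3 s.py
```

```text
17.25 [ 0.6578 -0.0111  0.0347] yaw -0.7173321879068997 [ 0.     -0.0002 -1.    ] F [-0.4735  3.262   4.5579] M [ 0.4516  0.0438 -0.0084] lat err mm 0.13598091785486977 rack x 50.716924906346534
```

Emit:
step_arm --targets "1 0 0 0;2 0 0 0;2 0 0 0"

```text
t: 17.55
tcp_pos: [0.6579, -0.0096, 0.0347]
tool_rot: [0.712, 0.703, -0.0, 0.0]
force: [-0.5, 0.1, 4.4]
finger_gap: 0.176
gripper_force: 60.3
```

Emit:
step_arm --targets "1 0 0 0;2 0 0 0;2 0 0 0"

```text
t: 17.85
tcp_pos: [0.6579, -0.0087, 0.0348]
tool_rot: [0.711, 0.703, -0.001, 0.001]
force: [-1.1, -5.0, 5.7]
finger_gap: 0.176
gripper_force: 60.3
```

The pull is now −5 N with almost no motion, so the catch is holding. I'm centring the load and letting go with a small opening.

Emit:
step_arm --targets "-1.5 0 -0.8 0;-1.5 0 -0.8 0;-1.5 0 -0.8 0"

```text
t: 18.15
tcp_pos: [0.6578, -0.0087, 0.0348]
tool_rot: [0.711, 0.703, -0.0, 0.0]
force: [0.6, -2.5, -1.8]
finger_gap: 0.177
gripper_force: 59.3
```

Emit:
step_arm --targets "0 0 0 0;0 0 0 0;0 0 0 0;0 0 0 0;0 0 0 0" --gripper 0.6

```text
t: 18.65
tcp_pos: [0.6578, -0.0083, 0.0354]
tool_rot: [0.712, 0.703, -0.0, -0.0]
force: [0.1, -0.8, -0.7]
finger_gap: 0.399
gripper_force: 0.0
```

Emit:
step_arm --targets "0 0 -8 0;0 0 -20 0;0 0 -40 0;0 0 -70 0;0 0 -110 0;0 0 -150 0;0 0 -180 0;0 0 -180 0;0 0 -180 0"

```text
t: 19.55
tcp_pos: [0.6582, -0.0085, 0.2174]
tool_rot: [0.712, 0.703, 0.001, 0.001]
force: [0.4, -0.4, 0.2]
finger_gap: 0.404
gripper_force: 0.0
```

```bash
python3 s.py; python3 - <<'E'
from h import *
a=snap('wrist','w4'); b=snap('scene','s4')
cv2.imwrite('pics/m4.png',np.hstack([cv2.resize(a,(480,360),interpolation=3),cv2.resize(b[200:280,210:290],(320,360) if 0 else (315,360),interpolation=2)])[...,::-1])
E
```

```text
19.55 [ 0.6582 -0.0085  0.2174] yaw -0.7211333539362187 [ 0.0031 -0.0006 -1.    ] F [ 0.4385 -0.4181  0.1636] M [ 0.0042 -0.0037 -0.0249] lat err mm 0.4948055009205156 rack x 48.112498831636415
```

View pics/m4.png

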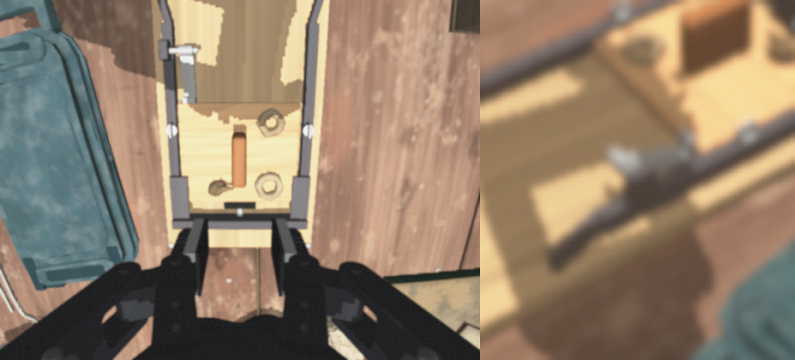

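The picture shows the board between the rails, its rear edge (row 103) right at the hanging nose (188,98) and its front on the buffer (238,207). The gripper is well clear, so I'm handing in.

```bash
python3 -c "
from station import manip
print(manip.sign_off())"
```

```text
the job is handed in; nothing more can be done
None
```

The board is in the rack, held between the buffer and the dropped catch, with the gripper withdrawn; the job was handed in at about 20 s, but the hand-in returned no verdict.

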